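# Sugar for two office coffees

## Robot

A 6-joint arm with a two-finger parallel gripper is mounted at the origin on the work surface. World frame = base frame: x ahead of the robot, y to its left, z up, the work surface at z = 0. Lengths are in m, angles in rad, forces in N, time in s.
With the tool pointing down it reaches from about 0.4 to 0.925 m from the base axis. Payload 3.4 kg.
Tool frame: the origin (TCP) lies midway between the tips of the shut fingers; the grasp point (between the pads) lies bot.hold_point_z behind it (bot.hold_point_z is the distance from the TCP to the grasp point, in m); x points along the fingers, z is the direction in which the jaws open and shut, and the axes are right-handed (so a half turn about x gives the same grasp; the last joint's range is limited). The gripper opens to 85 mm and grips with 20 to 120 N. Pads are 22 mm wide; open, the fingers measure 114 mm over their backs; the gripper's body (76 mm by 85 mm) begins 54 mm behind the grasp point. The pads swing forward as they close: fully open they stand 13 mm farther back than shut.
Start: joints at [1.254, 0.307, 1.506, -0, 1.328, -0.073], TCP at [0.138, 0.558, 0.231] pointing down, gripper open.
Joint ranges: [-3.12, 3.12], [-1.05, 2.28], [0.14, 2.33], [-1.42, 4.57], [0.1, 2.73], [-2.68, 2.68]. Speed limits (rad/s): [2.57, 2.57, 3.14, 3.14, 3.14, 3.14].

## Interface

Orientations are given as a unit quaternion [w, x, y, z].
In Python, from plant import sensors, viewer, ticket, bot gives the robot as it stands.
- The arm moves only by the tool step_arm, never from a script. Its argument "plan" is a list of rows, each a list of 3 entries, a list of its own where there are three numbers: the opening, from 0 (shut) to 1 (fully open), then the shift along the tool's x, y, z in cm, then the turn, a rotation vector about the tool's x, y, z in degrees. A call has 1 to 12 rows; each row shifts and turns the commanded pose from where the row before left it, along the tool's axes as they then stand; what a row does not reach is not made up. A row lasts 1/10 s, in which the tool goes at most 50 mm and 8.59 degrees, less where a joint would pass 70% of its speed; a pose out of reach is approached as far as the arm can. A call with a gripper value outside its range is refused whole. The fingers move at their own pace and stop on an object; the grip force is fixed at half the most. Time passes only in rows, so rows that do not move let the fingers close. It gives the time, the measured TCP pose, the force and the opening at its end, in the units of the state.
- sensors.get_obs(): the state, without advancing time (a new reading comes with each control period).
- viewer.grab_frame(name): name is "scene" or "top" or "wrist"; returns (picture, depth): 480x640x3 uint8, blue, green, red; 480x640 float32, m along the optical axis (not along the pixel's ray), 0 where there is no reading.
- viewer.camera_info(name): a dict with "camera_matrix" (3x3 intrinsics, pixels), "R" (3x3) and "t" (3): a world point X has camera coordinates R X + t; the wrist camera has in their place "hand_eye" (4x4, takes a point from camera to tool coordinates, whose origin is the TCP and whose axes are the tool frame's). Camera axes: x right, y down, z forward; pixel columns grow to the right and rows downward; lengths in m; the calibration is good to about 2 mm. A picture is of the moment at which its call begins: read the wrist's pose just before it. camera_info takes no time and is no camera call.
- ticket.close_job(): hands the job in, once; it reports no verdict.
The state is a dict: "time_s": time; "joint_positions": joint angles; "dq": joint speeds; "joint_torque": joint torques, N m; "tool_pos": TCP position; "eef_rot": TCP orientation; "ft_force": force on the tool from outside, world axes, zero at the start; "moment": the same for the moment, N m; "opening": finger opening in m.
Only numpy, scipy, OpenCV 4.12 (cv2) and the standard library are available. Lean on these libraries where they do the work, as an engineer would, in place of code of your own. Each camera call takes 0.05 s, during which the arm holds its last target. There are 200 camera calls.

## Task

Take the sugar tongs from their stand and, touching the sugar only with the tongs, first put the white lump into the white cup, then the brown lump into the blue cup. Then stand the tongs upright in their stand again, and leave the mints on the dish, the cups upright in their places and everything else on the desk where it is.

Things in the scene. Friction and masses are not known exactly. Their poses are not given: they have to be found in the camera images.
- tongs: steel sugar tongs, 50 g, 113 mm tall, standing upright on their tips in the stand, hinged at the top. Origin: midway between the open tips, level with their lower ends; z runs up to the head, the two arms open and close alike along y. Sprung apart when left alone, 44 mm between the tips. Tips 14 mm wide (x), 4 mm thick (y), flat inside.
- tongs_grip (a point): point midway between the two black finger rests, 65 mm up the tongs from the tips (axes as tongs). Each rest is a round bar along x, 10 mm in diameter, 28 mm long; the gripper takes the tongs here from above, closing along the tongs' y. 41 mm over the outsides of the rests when sprung open, about 32 mm with a lump between the tips.
- tongs_left (a joint): squeeze of the tongs: 0 sprung open, about 0.11 rad on a lump, 0.2 at most. 1 mm less over the rests brings the tips 2.6 mm together. The spring pushes each rest with 5 N when open, 9 N on a lump: a gripper opening of 37 to 38 mm carries the tongs with tips about 35 mm apart; closing with 25 to 40 N grips a lump.
- stand: black open-topped tongs stand, fixed to the desk, outside 40 mm (x) by 74 mm (y) by 34 mm high, walls and floor 4 mm thick, so its pocket is 32 by 66 mm and 30 mm deep. Origin: centre of its underside; y along its long side, the same way as the tongs' y at the start.
- dish: square teal sugar dish, fixed to the desk, 150 x 150 mm, floor 6 mm above the desk, rim 10 mm above the desk. Origin: centre of its underside.
- lump_white: white sugar lump, a 20 mm cube of 10 to 17 g, loose, lying flat on the dish, any yaw. Origin at its centre (16 mm above the desk at the start); axes normal to its faces.
- lump_brown: brown sugar lump, a 20 mm cube of 10 to 17 g, loose, lying flat on the dish, any yaw. Origin at its centre (16 mm above the desk at the start); axes normal to its faces.
- mint_red: round red mint, 24 mm across, 12 mm high, loose on the dish; stays there. Origin at its centre.
- mint_green: round green mint, 24 mm across, 12 mm high, loose on the dish; stays there. Origin at its centre.
- cup_white: white ceramic coffee cup, loose, 300 g, rim 84 mm across outside, 65 mm high, wall 4 mm, one ear-shaped handle on its +y side, which points roughly away from the robot (+x of the desk). Origin: centre of its underside; z up.
- cup_blue: blue ceramic coffee cup, loose, 300 g, rim 84 mm across outside, 65 mm high, wall 4 mm, one ear-shaped handle on its +y side, which points roughly away from the robot (+x of the desk). Origin: centre of its underside; z up.
- cup_white_in (a point): centre of the white cup's inner floor
- cup_blue_in (a point): centre of the blue cup's inner floor
- jar: green glass jar with a steel lid, 62 mm across, 72 mm high, loose; a bystander. Origin: centre of its underside.
- stapler: red and black stapler, 130 mm long, 34 mm high, loose; a bystander beyond the dish. Origin: centre of its underside.
- notes: pad of yellow sticky notes, 76 x 76 x 14 mm, loose; a bystander nearer the robot. Origin: centre of its underside.
- tape: black tape dispenser with a clear roll, 120 x 55 mm, 62 mm high, loose; a bystander. Origin: centre of its underside.
- calculator: grey pocket calculator, 120 x 75 x 13 mm, loose; a bystander. Origin: centre of its underside.
- marker: blue and white marker pen, 130 mm long, 15 mm thick, loose; a bystander nearer the robot. Origin: on its underside, at the middle of the blue barrel.

How it is judged:
On the way, in this order (a step that is already met when the one before it is completed fails the run):
1. the tongs are lifted out of the stand (height (world z) of tongs above 0.045 m), for 0.1 s.
2. the white lump is held by the tongs, lifted at least 30 mm off the dish (height (world z) of lump_white above 0.046 m and contact force between tongs and lump_white above 0.2 N), for 0.2 s.
3. the white lump lies in the white cup, let go by the tongs (horizontal distance between lump_white and cup_white_in below 0.036 m and z of lump_white in the frame of cup_white between 0 and 0.045 m and contact force between tongs and lump_white below 0.1 N), for 0.2 s.
4. the brown lump is held by the tongs, lifted at least 30 mm off the dish (height (world z) of lump_brown above 0.046 m and contact force between tongs and lump_brown above 0.2 N), for 0.2 s.
5. the brown lump lies in the blue cup, let go by the tongs (horizontal distance between lump_brown and cup_blue_in below 0.036 m and z of lump_brown in the frame of cup_blue between 0 and 0.045 m and contact force between tongs and lump_brown below 0.1 N), for 0.2 s.
At the end, for the whole second after the job is handed in: Each lump at rest in its cup (within 36 mm of its middle, below 45 mm height), clear of the tongs; cups upright within 0.1 rad; mints within 100 mm of the dish's middle; tongs at rest in the stand, within 25 mm of its middle, tips under 16 mm above its underside, tilt under 0.4 rad (all of step 3 and all of step 5 and horizontal distance between tongs and stand below 0.025 m and z of tongs in the frame of stand below 0.016 m and angle between tongs's own z axis and vertical below 0.4 rad and linear speed of each of tongs, lump_white, lump_brown below 0.03 m/s and horizontal distance between each of mint_red, mint_green and dish below 0.1 m and z of each of mint_red, mint_green in the frame of dish below 0.025 m and angle between each of cup_white, cup_blue's own z axis and vertical below 0.1 rad); the robot touches nothing.
It fails at once if the gripper's fingers touch the white lump (contact force between the fingers and lump_white above 0.3 N).
It fails at once if the gripper's fingers touch the brown lump (contact force between the fingers and lump_brown above 0.3 N).
It fails at once if the white cup is knocked: tipped over 20 degrees or shifted over 40 mm (angle between cup_white's own z axis and vertical above 0.35 rad or distance of cup_white from where it was at the start of the episode above 0.04 m).
It fails at once if the blue cup is knocked: tipped over 20 degrees or shifted over 40 mm (angle between cup_blue's own z axis and vertical above 0.35 rad or distance of cup_blue from where it was at the start of the episode above 0.04 m).
It fails at once if the jar, stapler, sticky notes, tape dispenser, calculator or marker is pushed over 40 mm from its place (distance of any of jar, stapler, notes, tape, calculator, marker from where it was at the start of the episode above 0.04 m).
It also fails if it takes over 61 s, if anything falls off the work surface, if the arm or the gripper's body presses on something with over 40 N, if the wrist force passes 120 N, or if a joint passes its speed limit or range.

## Working session

There is one attempt and no reset: what is moved stays moved. The work goes in short steps, Python scripts to look and compute and a tool call to move; the robot and the scene stay as the last step left them, time stands still between calls to the robot, and variables do not carry over. Pictures are saved under pics/ and viewed, about 8 in all and at most 12, crops included, and the job is handed in when it is done.

Besides the shell and the picture viewer there is one more tool, called as name(argument=value, ...), one argument or row to a line, values as JSON. step_arm: Moves the arm, as the interface text tells. Its arguments: {"type":"object","properties":{"plan":{"type":"array","items":{"type":"array"}}},"required":["plan"]}

```bash
ls; mkdir -p pics; python3 - <<'E'
from plant import sensors, viewer, ticket, bot
import cv2,numpy as np
o=sensors.get_obs()
for k,v in o.items(): print(k,np.round(v,4))
print(bot.hold_point_z,[a for a in dir(bot) if a[0]!='_'])
for n in ("top","scene"):
    p,d=viewer.grab_frame(n); cv2.imwrite(f"pics/{n}0.png",p); np.savez(f"{n}0.npz",p=p,d=d)
for n in ("top","scene","wrist"):
    i=viewer.camera_info(n); print(n,{k:np.round(v,4).tolist() for k,v in i.items()})
E
```

```text
pics
time_s 0.0
joint_positions [ 1.2545  0.3076  1.5077 -0.      1.3284 -0.0735]
dq [-0.0008 -0.0023 -0.0025 -0.0005 -0.0002  0.0004]
joint_torque [ 7.00000e-04 -4.57560e+01 -2.51913e+01 -3.00000e-04  1.33000e-02
  1.00000e-04]
tool_pos [0.1381 0.5575 0.2304]
eef_rot [ 0.5563 -0.4362  0.5575  0.4354]
ft_force [ 0.2366 -0.3649 -0.305 ]
moment [ 0.0119  0.0099 -0.0373]
opening 0.0855
0.0187 ['Unreachable', 'hold_point_z']
top {'camera_matrix': [[488.915, 0.0, 321.0655], [0.0, 488.915, 237.6398], [0.0, 0.0, 1.0]], 'R': [[-0.02, -0.9997, -0.0162], [-0.9949, 0.0215, -0.099], [0.0993, 0.0141, -0.995]], 't': [0.033, 0.566, 1.1486]}
scene {'camera_matrix': [[570.9835, 0.0, 317.7561], [0.0, 570.9835, 243.4886], [0.0, 0.0, 1.0]], 'R': [[-0.4908, 0.8711, -0.0167], [0.5369, 0.2873, -0.7932], [-0.6862, -0.3983, -0.6087]], 't': [0.2573, -0.2271, 1.6419]}
wrist {'camera_matrix': [[410.9747, 0.0, 320.7538], [0.0, 410.9747, 236.6179], [0.0, 0.0, 1.0]], 'hand_eye': [[0.0005, -0.2797, 0.9601, -0.1427], [-0.0003, -0.9601, -0.2797, 0.071], [1.0, -0.0001, -0.0005, -0.0005], [0.0, 0.0, 0.0, 1.0]]}
```

View pics/top0.png

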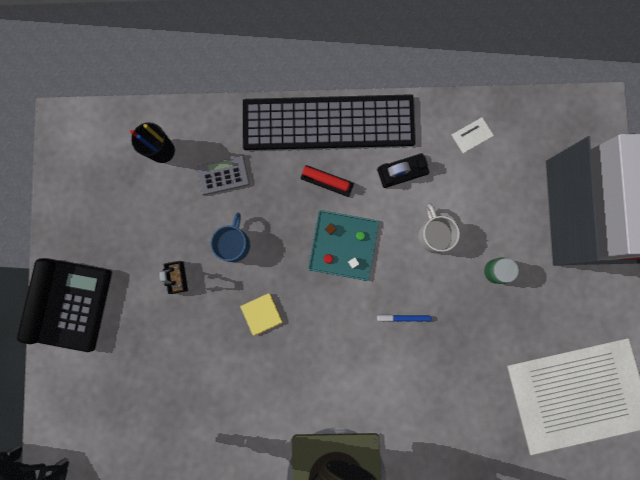

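View pics/scene0.png

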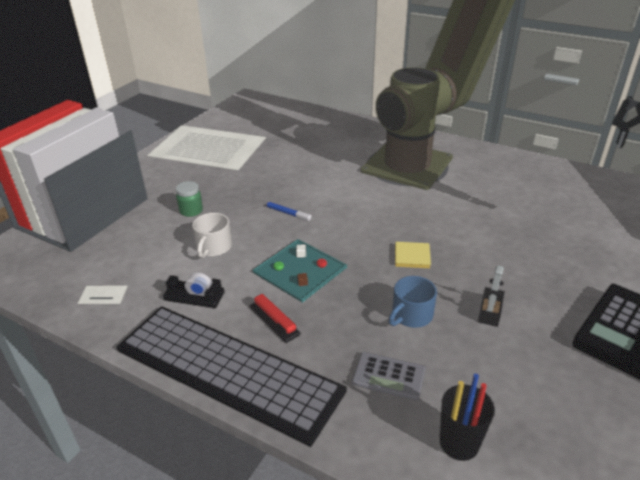

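Top view: stand at about (176,277) with the tongs' head leaning left to (165,275), dish at (345,245), white lump (354,263), brown (331,229), red mint (328,259), green (361,236), white cup (439,233), blue cup (230,243). The scene view agrees. Next, coarse positions.

```bash
cat > h.py <<'E'
from plant import sensors, viewer, ticket, bot
import cv2,numpy as np
from scipy.spatial.transform import Rotation as Ro
np.set_printoptions(precision=4,suppress=True)
def cam(n,obs=None):
    i=viewer.camera_info(n);K=np.array(i["camera_matrix"])
    if n!="wrist":
        R=np.array(i["R"]);t=np.array(i["t"]);return K,R.T,-R.T@t
    H=np.array(i["hand_eye"]);q=obs["eef_rot"];Rt=Ro.from_quat([q[1],q[2],q[3],q[0]]).as_matrix()
    return K,Rt@H[:3,:3],Rt@H[:3,3]+np.array(obs["tool_pos"])
def ray(c,uv,z):
    K,R,o=c;uv=np.atleast_2d(np.asarray(uv,float))
    d=(R@np.linalg.inv(K)@np.c_[uv,np.ones(len(uv))].T).T
    return o+d*((z-o[2])/d[:,2])[:,None]
def pix(c,X):
    K,R,o=c;p=K@(R.T@(np.asarray(X)-o));return p[:2]/p[2]
def blobs(m,amin=20):
    n,l,s,ce=cv2.connectedComponentsWithStats(m.astype(np.uint8))
    return [(np.fliplr(np.argwhere(l==k)),s[k,4],ce[k]) for k in range(1,n) if s[k,4]>=amin]
E
python3 - <<'E'
from h import *
c=cam("top");p=np.load("top0.npz")["p"];d=np.load("top0.npz")["d"]
hsv=cv2.cvtColor(p,cv2.COLOR_BGR2HSV).astype(int);H,S,V=hsv[...,0],hsv[...,1],hsv[...,2]
yy,xx=np.mgrid[:480,:640]
def roi(x0,x1,y0,y1): return (xx>=x0)&(xx<=x1)&(yy>=y0)&(yy<=y1)
D=roi(305,385,205,285)
def rep(n,m,z):
    b=max(blobs(m,8),key=lambda b:b[1]);r=cv2.minAreaRect(b[0].astype(np.float32))
    X=ray(c,r[0],z)[0];bx=ray(c,cv2.boxPoints(r),z)
    print(n,b[1],np.round(r[0],1),X,"sides",np.linalg.norm(bx[1]-bx[0]),np.linalg.norm(bx[2]-bx[1]),"yaw",np.degrees(np.arctan2(*(bx[1]-bx[0])[[1,0]])).round(1))
rep("dish",D&(H>80)&(H<100)&(S>90),.010)
rep("white",D&(S<60)&(V>150),.026)
rep("green",D&(H>50)&(H<75)&(S>140),.018)
rep("red",D&((H<6)|(H>174))&(S>170)&roi(318,340,250,270),.018)
rep("brown",D&((H<15)|(H>174))&(S>100)&roi(320,342,218,240),.026)
rep("cupw",roi(419,462,210,256)&(V>140)&(S<40),.065)
rep("cupb",roi(205,255,210,266)&(H>100)&(H<125)&(S>90),.065)
rep("notes",roi(235,290,290,340)&(H>20)&(H<35)&(S>100),.014)
rep("stand",roi(155,190,255,297)&(V<45),.034)
rep("jar",roi(480,525,252,290)&(H>40)&(H<90)&(S>60)|roi(480,525,252,290)&(V>150),.072)
np.set_printoptions(linewidth=200)
print((d[255:300:3,152:194:3]))
big=cv2.resize(p[200:300,140:400],None,fx=3,fy=3,interpolation=cv2.INTER_CUBIC);cv2.imwrite("pics/crop0.png",big)
E
```

```text
dish 3310 [343. 245.] [ 0.5492 -0.0318  0.01  ] sides 0.14883224689954264 0.1488877792377199 yaw -11.3
white 68 [353.1 262.4] [ 0.5054 -0.0544  0.026 ] sides 0.019335903562293096 0.01923282708736082 yaw -57.6
green 53 [360.1 235.7] [ 0.5703 -0.0734  0.018 ] sides 0.018543005901206548 0.01838401344636464 yaw -19.8
red 55 [328.  258.5] [0.5165 0.0056 0.018 ] sides 0.019354187625945166 0.016934029176763454 yaw -91.2
brown 64 [330.  228.5] [ 0.5885 -0.0008  0.026 ] sides 0.018865587770896676 0.018864219946045823 yaw -46.0
cupw 327 [438.9 232.2] [ 0.5696 -0.2535  0.065 ] sides 0.08343502498902186 0.0931401892351184 yaw -26.9
cupb 1177 [228.2 240. ] [0.5621 0.2378 0.065 ] sides 0.08864811354207505 0.10602971904848954 yaw -71.2
notes 1055 [261.3 314.1] [0.3863 0.1687 0.014 ] sides 0.07933218624240002 0.07784045940483712 yaw -66.4
stand 334 [174.7 277.3] [0.4784 0.3725 0.034 ] sides 0.0515615138487958 0.07386096313334804 yaw -82.4
jar 213 [493.3 271.4] [ 0.476  -0.3721  0.072 ] sides 0.042225008616939716 0.05812929623385795 yaw -84.3
[[1.2139 1.2093 1.2085 1.2125 1.2107 1.2094 1.2104 1.2092 
[... 757 characters left out ...]
6 1.2022 1.2018 1.087  1.0879 1.1635 1.1865 1.1979 1.1949 1.1967 1.1618 1.1868 1.2031 1.2015]
 [1.2049 1.2026 1.2052 1.204  1.2002 1.1117 1.12   1.1262 1.1334 1.1967 1.1695 1.1855 1.2001 1.1988]
 [1.2042 1.2041 1.201  1.1976 1.1992 1.1298 1.1332 1.1508 1.1609 1.1752 1.1651 1.1763 1.198  1.2028]
 [1.1982 1.1973 1.1997 1.1981 1.1979 1.1671 1.1768 1.1953 1.1929 1.1911 1.1954 1.1749 1.2034 1.2017]
 [1.2029 1.2032 1.199  1.2032 1.1985 1.1959 1.1741 1.1677 1.1643 1.1663 1.1695 1.1974 1.1999 1.202 ]
 [1.2019 1.1952 1.1989 1.1984 1.1985 1.1991 1.2023 1.1997 1.1967 1.1996 1.1983 1.1975 1.1998 1.1983]
 [1.2001 1.197  1.1968 1.2012 1.1955 1.2006 1.2019 1.2017 1.1968 1.1955 1.1974 1.1975 1.1931 1.1961]]
```

```bash
cat >> h.py <<'E'
def tool():
    o=sensors.get_obs();q=o["eef_rot"];return np.array(o["tool_pos"]),Ro.from_quat([q[1],q[2],q[3],q[0]]),o
def go(P,yaw,n=None):
    """print per-row shift/turn bringing the TCP to P, tool down, jaw axis (tool z) along yaw deg (mod 180)"""
    p,R,o=tool();M=R.as_matrix();cur=np.degrees(np.arctan2(M[1,2],M[0,2]))
    dy=(yaw-cur+90)%180-90;yw=np.radians(cur+dy)
    z=np.array([np.cos(yw),np.sin(yw),0]);x=np.array([0,0,-1.]);T=Ro.from_matrix(np.c_[x,np.cross(z,x),z])
    w=np.degrees((R.inv()*T).as_rotvec());d=np.array(P)-p
    n=n or int(np.ceil(max(np.linalg.norm(d)/.045,np.linalg.norm(w)/8.3,1)))
    A=sum((R*Ro.from_rotvec(np.radians(w)*k/n)).as_matrix() for k in range(n))
    print("now",p,"jaw yaw",cur.round(2),"turn",dy.round(2),"| rows",n,"shift cm",np.round(np.linalg.solve(A,d)*100,2).tolist(),"turn deg",np.round(w/n,2).tolist(), "q",o["joint_positions"],"t",o["time_s"],"open",o["opening"])
E
python3 - <<'E'
from h import *
print(tool()[1].as_matrix())
go([.47,.36,.25],97.6)
E
```

```text
[[-0.0005 -0.9707  0.2404]
 [-0.0018  0.2404  0.9707]
 [-1.      0.0001 -0.0018]]
now [0.1381 0.5575 0.2305] jaw yaw 76.09 turn 21.51 | rows 9 shift cm [-0.22, -3.87, -1.92] turn deg [-2.39, -0.01, -0.0] q [ 1.2545  0.3075  1.5075 -0.      1.3284 -0.0735] t 0.1 open 0.08549772224246206
```

step_arm(
  plan=[
    [1, [-0.2, -3.87, -1.92], [-2.39, 0, 0]],
    [1, [-0.2, -3.87, -1.92], [-2.39, 0, 0]],
    [1, [-0.2, -3.87, -1.92], [-2.39, 0, 0]],
    [1, [-0.2, -3.87, -1.92], [-2.39, 0, 0]],
    [1, [-0.2, -3.87, -1.92], [-2.39, 0, 0]],
    [1, [-0.2, -3.87, -1.92], [-2.39, 0, 0]],
    [1, [-0.2, -3.87, -1.92], [-2.39, 0, 0]],
    [1, [-0.2, -3.87, -1.92], [-2.39, 0, 0]],
    [1, [-0.2, -3.87, -1.92], [-2.39, 0, 0]],
    [1, [0, 0, 0], [0, 0, 0]],
    [1, [0, 0, 0], [0, 0, 0]],
  ],
)

```text
time_s: 1.2
tool_pos: [0.4709, 0.3598, 0.2485]
eef_rot: [0.466, -0.531, 0.467, 0.532]
ft_force: [-0.7, 0.1, -0.5]
opening: 0.0857
```

```bash
python3 - <<'E'
from h import *
import pickle
go([.47,.36,.25],97.6)
o=tool()[2]
p,d=viewer.grab_frame("wrist"); cv2.imwrite("pics/w1.png",p); pickle.dump((o,p,d),open("w1.pkl","wb"))
c=cam("wrist",o)
print(pix(c,[.4784,.3725,.034]),pix(c,[.4784,.3725,.113]))
E
```

```text
now [0.4709 0.3598 0.2485] jaw yaw 97.45 turn 0.15 | rows 1 shift cm [-0.15, 0.09, 0.03] turn deg [-0.15, -0.02, -0.11] q [ 0.5808  0.3201  1.4414  0.0005  1.3819 -1.12  ] t 1.2 open 0.08574262400038153
[334.6874 211.3878] [338.2658 235.9194]
```

View pics/w1.png

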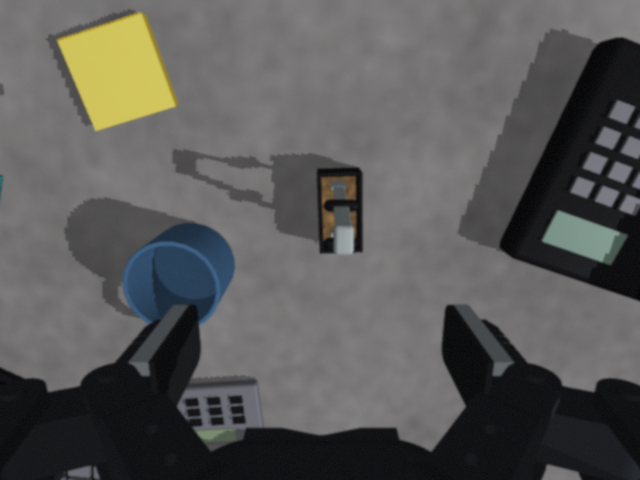

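The jaw axis is horizontal in this picture and the stand (317..362, 168..253) has its long side vertical, so the tongs' y yaw is about 7.5°, not 97° — I mislabelled the short side. The head is at (344,240). I'll refine it with depth.

```bash
cat >> h.py <<'E'
def cloud(c,d):
    K,R,o=c;v,u=np.mgrid[:480,:640];X=np.stack([(u-K[0,2])/K[0,0],(v-K[1,2])/K[1,1],np.ones_like(d)],-1)*d[...,None]
    return X@R.T+o
E
python3 - <<'E'
from h import *
import pickle
o,p,d=pickle.load(open("w1.pkl","rb"));c=cam("wrist",o);X=cloud(c,d)
roi=np.zeros(d.shape,bool);roi[160:260,308:372]=1;roi&=d>0
tab=X[100:150,200:450][...,2];print("desk z",np.median(tab))
for a,b in((.022,.042),(.055,.08),(.09,.13)):
    P=X[roi&(X[...,2]>a)&(X[...,2]<b)];r=cv2.minAreaRect(P[:,:2].astype(np.float32))
    print(a,b,len(P),"med",np.median(P,0),"rect",np.round(r,4) if 0 else r)
hsv=cv2.cvtColor(p,cv2.COLOR_BGR2HSV);m=roi&(hsv[...,2]<60)
b=max(blobs(m),key=lambda b:b[1])
print(b[1]);r=cv2.minAreaRect(b[0].astype(np.float32));print(r,ray(c,r[0],.034));bx=cv2.boxPoints(r);print(ray(c,bx,.034))
hm=roi&(hsv[...,2]>140)&(hsv[...,1]<60);bl=max(blobs(hm,5),key=lambda b:b[1]);r=cv2.minAreaRect(bl[0].astype(np.float32));print("head",r,ray(c,r[0],.115))
cv2.imwrite("pics/c1.png",cv2.resize(p[155:265,290:390],None,fx=5,fy=5,interpolation=cv2.INTER_CUBIC))
E
```

```text
desk z 7.925159393962211e-05
0.022 0.042 1225 med [0.4679 0.3746 0.0337] rect ((0.47963643074035645, 0.3772604763507843), (0.0743900015950203, 0.040100663900375366), 9.26888370513916)
0.055 0.08 532 med [0.4648 0.3714 0.0735] rect ((0.4798043370246887, 0.37558895349502563), (0.04052143171429634, 0.02705356292426586), 7.199838638305664)
0.09 0.13 760 med [0.4763 0.3753 0.1158] rect ((0.4789155423641205, 0.3758890628814697), (0.023881182074546814, 0.014059931971132755), 7.708320617675781)
1608
((338.5, 209.5), (85.0, 45.0), 90.0) [[0.4763 0.3756 0.034 ]]
[[0.4417 0.3511 0.034 ]
 [0.4367 0.3896 0.034 ]
 [0.5129 0.4016 0.034 ]
 [0.5183 0.3608 0.034 ]]
head ((344.8425598144531, 240.49169921875), (15.399737358093262, 25.701271057128906), 3.012787342071533) [[0.4805 0.3774 0.115 ]]
```

View pics/c1.png

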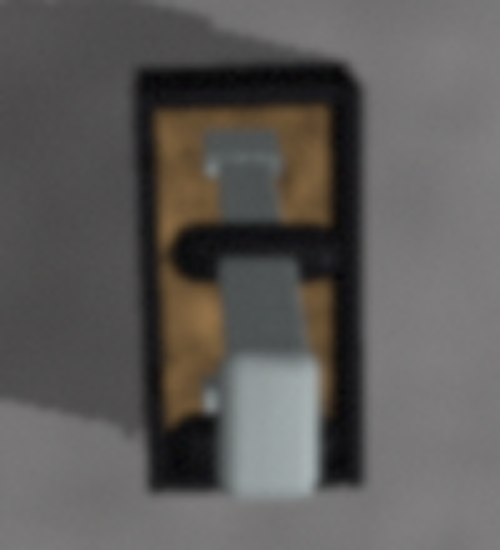

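Depth agrees with the given sizes: rests 40.5 x 27 mm, centred on (0.4798, 0.3757), yaw 7.5°; stand 74 x 40 mm, centred on (0.4796, 0.377). Next I turn and move above it.

```bash
python3 - <<'E'
from h import *
go([.4797,.3757,.16],7.5,11)
E
```

```text
now [0.4698 0.3602 0.2485] jaw yaw 97.53 turn 89.97 | rows 11 shift cm [0.8, -0.18, 0.03] turn deg [-8.18, 0.01, -0.01] q [ 0.5824  0.3194  1.4423  0.0007  1.382  -1.12  ] t 1.25 open 0.08537207355250165
```

```bash
python3 - <<'E'
s=open("h.py").read()
s=s.replace("dy=(yaw-cur+90)%180-90;","az=np.degrees(np.arctan2(P[1],P[0]))-4;yaw=az-((az-yaw+90)%180-90);dy=yaw-cur;")
s=s.replace('w=np.degrees((R.inv()*T).as_rotvec())','w=np.degrees((R.inv()*T).as_rotvec());w=w if w[0]*-dy>=0 or abs(dy)<150 else -w*(360/np.linalg.norm(w)-1)')
open("h.py","w").write(s)
from h import *
go([.4797,.3757,.16],7.5,11)
E
```

```text
now [0.4698 0.3602 0.2485] jaw yaw 97.53 turn -90.03 | rows 11 shift cm [0.8, 0.0, 0.19] turn deg [8.18, -0.01, -0.01] q [ 0.5824  0.3194  1.4423  0.0007  1.382  -1.12  ] t 1.25 open 0.08537207355250165
```

step_arm(
  plan=[
    [1, [0.8, 0, 0.19], [8.18, 0, 0]],
    [1, [0.8, 0, 0.19], [8.18, 0, 0]],
    [1, [0.8, 0, 0.19], [8.18, 0, 0]],
    [1, [0.8, 0, 0.19], [8.18, 0, 0]],
    [1, [0.8, 0, 0.19], [8.18, 0, 0]],
    [1, [0.8, 0, 0.19], [8.18, 0, 0]],
    [1, [0.8, 0, 0.19], [8.18, 0, 0]],
    [1, [0.8, 0, 0.19], [8.18, 0, 0]],
    [1, [0.8, 0, 0.19], [8.18, 0, 0]],
    [1, [0.8, 0, 0.19], [8.18, 0, 0]],
    [1, [0.8, 0, 0.19], [8.18, 0, 0]],
    [0.8, [0, 0, 0], [0, 0, 0]],
  ],
)

```text
time_s: 2.45
tool_pos: [0.4783, 0.3767, 0.1601]
eef_rot: [0.704, -0.048, 0.707, 0.047]
ft_force: [-0.2, 1.5, 1.0]
opening: 0.0733
```

```bash
python3 - <<'E'
from h import *
go([.4797,.3757,.049],7.5,6)
E
```

```text
now [0.4783 0.3767 0.1601] jaw yaw 7.71 turn -0.21 | rows 6 shift cm [1.85, -0.02, 0.02] turn deg [0.03, -0.03, 0.01] q [0.5975 0.4137 1.5282 0.0004 1.203  0.4628] t 2.45 open 0.07333655847791931
```

step_arm(
  plan=[
    [0.8, [1.85, -0.02, 0.02], [0, 0, 0]],
    [0.8, [1.85, -0.02, 0.02], [0, 0, 0]],
    [0.8, [1.85, -0.02, 0.02], [0, 0, 0]],
    [0.8, [1.85, -0.02, 0.02], [0, 0, 0]],
    [0.8, [1.85, -0.02, 0.02], [0, 0, 0]],
    [0.8, [1.8, -0.02, 0.02], [0, 0, 0]],
    [0.8, [0, 0, 0], [0, 0, 0]],
    [0.6, [0, 0, 0], [0, 0, 0]],
    [0.44, [0, 0, 0], [0, 0, 0]],
    [0.44, [0, 0, 0], [0, 0, 0]],
    [0.44, [0, 0, 0], [0, 0, 0]],
    [0.44, [0, 0, 0], [0, 0, 0]],
  ],
)

```text
time_s: 3.65
tool_pos: [0.4833, 0.376, 0.0522]
eef_rot: [0.706, -0.046, 0.705, 0.048]
ft_force: [-0.5, -0.4, 4.6]
opening: 0.0377
```

step_arm(
  plan=[
    [0.44, [-1, 0, 0], [0, 0, 0]],
    [0.44, [-1.5, 0, 0], [0, 0, 0]],
    [0.44, [-2, 0, 0], [0, 0, 0]],
    [0.44, [-2, 0, 0], [0, 0, 0]],
    [0.44, [-3, 0, 0], [0, 0, 0]],
    [0.44, [-3, 0, 0], [0, 0, 0]],
    [0.44, [-1, 0, 0], [0, 0, 0]],
    [0.44, [0, 0, 0], [0, 0, 0]],
  ],
)

```text
time_s: 4.45
tool_pos: [0.4829, 0.3757, 0.1876]
eef_rot: [0.707, -0.046, 0.705, 0.048]
ft_force: [1.2, -0.3, -0.5]
opening: 0.0377
```

```bash
python3 - <<'E'
from h import *
import pickle
o=tool()[2];p,d=viewer.grab_frame("wrist");cv2.imwrite("pics/w2.png",p);pickle.dump((o,p,d),open("w2.pkl","wb"))
go([.49,.02,.19],32,11)
E
```

```text
now [0.482  0.3751 0.1858] jaw yaw 7.62 turn 24.38 | rows 11 shift cm [-0.04, -3.1, -0.97] turn deg [-2.22, 0.0, -0.0] q [0.5921 0.3917 1.4936 0.     1.2562 0.4592] t 4.5 open 0.03769076579254995
```

View pics/w2.png

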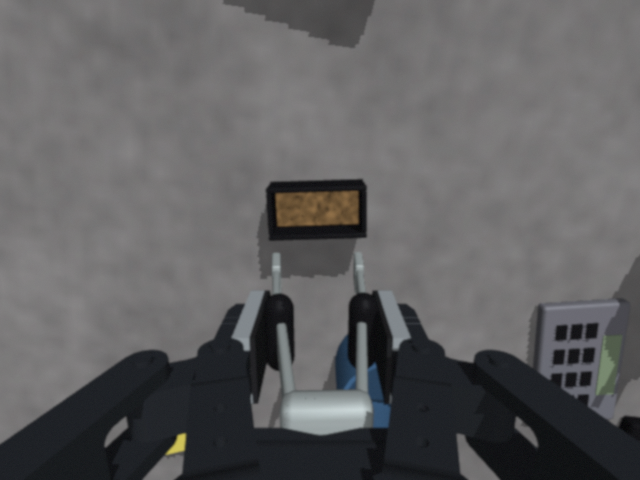

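Tongs lifted cleanly, with the tips at about (277,265) and (360,265) and the empty stand directly below at (318,210). Next I go over the white lump, measuring the tips in the tool frame as well.

```bash
python3 - <<'E'
from h import *
import pickle
o,p,d=pickle.load(open("w2.pkl","rb"));c=cam("wrist",o);X=cloud(c,d);q=o["eef_rot"];R=Ro.from_quat([q[1],q[2],q[3],q[0]])
T=(X-np.array(o["tool_pos"]))@R.as_matrix()
for n,a,b in(("tipL",(250,285),(265,290)),("tipR",(250,285),(348,372))):
    P=T[a[0]:a[1],b[0]:b[1]].reshape(-1,3);P=P[(P[:,0]<.07)&(P[:,0]>.02)];print(n,len(P),"max x",np.percentile(P[:,0],98),"med",np.median(P,0),"low", P[P[:,0]>np.percentile(P[:,0],80)].mean(0))
m=np.zeros(d.shape,bool);m[175:245,260:375]=1
P=X[m&(X[...,2]>.022)&(X[...,2]<.045)];print("stand",cv2.minAreaRect(P[:,:2].astype(np.float32)))
H=T[395:425,290:360].reshape(-1,3);H=H[H[:,0]<0];print("head",np.median(H,0),np.percentile(H[:,0],5))
go([.505,-.054,.19],32.4,11)
E
```

```text
tipL 220 max x 0.04518863385844061 med [ 0.0285  0.0071 -0.0202] low [ 0.0419  0.0075 -0.0216]
tipR 280 max x 0.04707873706147149 med [0.0307 0.0062 0.0163] low [0.0443 0.0045 0.0167]
stand ((0.47941717505455017, 0.3776327967643738), (0.07409632205963135, 0.04042363911867142), 9.416315078735352)
head [-0.0641  0.0067  0.0007] -0.06567309171730158
now [0.482  0.3751 0.1858] jaw yaw 7.62 turn 24.78 | rows 11 shift cm [-0.04, -3.79, -1.07] turn deg [-2.25, 0.0, -0.0] q [0.5921 0.3917 1.4936 0.     1.2562 0.4592] t 4.5 open 0.03769076579254995
```

step_arm(
  plan=[
    [0.44, [-0.04, -3.79, -1.07], [-2.25, 0, 0]],
    [0.44, [-0.04, -3.79, -1.07], [-2.25, 0, 0]],
    [0.44, [-0.04, -3.79, -1.07], [-2.25, 0, 0]],
    [0.44, [-0.04, -3.79, -1.07], [-2.25, 0, 0]],
    [0.44, [-0.04, -3.79, -1.07], [-2.25, 0, 0]],
    [0.44, [-0.04, -3.79, -1.07], [-2.25, 0, 0]],
    [0.44, [-0.04, -3.79, -1.07], [-2.25, 0, 0]],
    [0.44, [-0.04, -3.79, -1.07], [-2.25, 0, 0]],
    [0.44, [-0.04, -3.79, -1.07], [-2.25, 0, 0]],
    [0.44, [-0.04, -3.79, -1.07], [-2.25, 0, 0]],
    [0.44, [-0.04, -3.79, -1.07], [-2.25, 0, 0]],
    [0.44, [0, 0, 0], [0, 0, 0]],
  ],
)

```text
time_s: 5.7
tool_pos: [0.5058, -0.0582, 0.1883]
eef_rot: [0.679, -0.196, 0.68, 0.195]
ft_force: [-0.8, -0.0, -1.3]
opening: 0.0378
```

```bash
cat >> h.py <<'E'
def lump(name,kind):
    import pickle
    P0,R,o=tool();p,d=viewer.grab_frame("wrist");cv2.imwrite(f"pics/{name}.png",p);pickle.dump((o,p,d),open(name+".pkl","wb"))
    c=cam("wrist",o);X=cloud(c,d);hsv=cv2.cvtColor(p,cv2.COLOR_BGR2HSV).astype(int);H,S,V=hsv[...,0],hsv[...,1],hsv[...,2]
    m=(S<60)&(V>150) if kind=="white" else ((H<16)|(H>172))&(S>90)
    m&=(X[...,2]>.004)&(X[...,2]<.04);m[300:]=0
    print("tcp",P0)
    for b in blobs(m,100):
        uv=b[0];Z=X[uv[:,1],uv[:,0]];t=Z[:,2]>.021
        if t.sum()<60: print("low blob",b[1],b[2],np.median(Z,0));continue
        r=cv2.minAreaRect(Z[t][:,:2].astype(np.float32));k=cv2.minAreaRect(uv[t].astype(np.float32));bx=ray(c,cv2.boxPoints(k),.026)
        C=ray(c,k[0],.026)[0];print(b[1],"px",k[0],"C",C,"z med",np.median(Z[t,2]),"sides",np.linalg.norm(bx[1]-bx[0]),np.linalg.norm(bx[2]-bx[1]),"yaw mod90",np.degrees(np.arctan2(*(bx[1]-bx[0])[[1,0]]))%90,"| depthrect",r,"| in tool",R.inv().apply(C-P0))
E
python3 - <<'E'
from h import *
lump("w3","white")
E
```

```text
tcp [ 0.5058 -0.0582  0.1883]
low blob 807 [131.8414 190.1437] [ 0.3722 -0.1231  0.0148]
737 px (324.5, 207.0) C [ 0.5048 -0.0529  0.026 ] z med 0.025932816256369617 sides 0.018760685564044782 0.02008883758817689 yaw mod90 32.1645310441185 | depthrect ((0.5052780508995056, -0.05336285009980202), (0.019166994839906693, 0.01963391900062561), 31.050155639648438) | in tool [0.1623 0.005  0.0024]
```

View pics/w3.png

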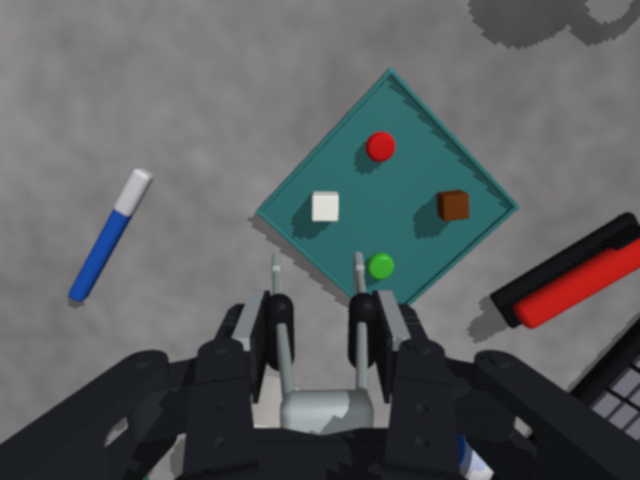

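White lump at (324,207), square with the jaws; height 26 mm and sides 19–20 mm check out. Brown at (454,205), mints at (380,147) and (381,266), all clear of the tips. Descending.

step_arm(
  plan=[
    [0.44, [2, 0.25, 0.2], [0, 0, 0]],
    [0.44, [2.8, 0.25, 0.2], [0, 0, 0]],
    [0.44, [2.8, 0, 0], [0, 0, 0]],
    [0.44, [2.8, 0, 0], [0, 0, 0]],
    [0.44, [1.8, 0, 0], [0, 0, 0]],
    [0.44, [0.9, 0, 0], [0, 0, 0]],
    [0.44, [0, 0, 0], [0, 0, 0]],
    [0.44, [0, 0, 0], [0, 0, 0]],
  ],
)

```text
time_s: 6.55
tool_pos: [0.5061, -0.0471, 0.0593]
eef_rot: [0.679, -0.197, 0.679, 0.197]
ft_force: [0.8, -0.1, 0.5]
opening: 0.0376
```

```bash
python3 - <<'E'
from h import *
import pickle
P0,R,o=tool();print(P0,o["ft_force"]);p,d=viewer.grab_frame("wrist");cv2.imwrite("pics/w4.png",p[100:400,170:470])
E
```

```text
[ 0.5061 -0.0471  0.0593] [ 0.7993 -0.0652  0.5058]
```

View pics/w4.png

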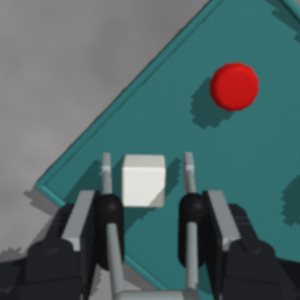

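The tips straddle the lump, tip centre 2 mm right of it; by position the TCP is 4 mm off in y (arm hadn't settled before) and 4 mm high. Correct, then squeeze.

step_arm(
  plan=[
    [0.44, [0, -0.4, -0.2], [0, 0, 0]],
    [0.44, [0.5, 0, 0], [0, 0, 0]],
    [0.44, [0, 0, 0], [0, 0, 0]],
    [0.38, [0, 0, 0], [0, 0, 0]],
    [0.34, [0, 0, 0], [0, 0, 0]],
    [0.34, [0, 0, 0], [0, 0, 0]],
    [0.34, [0, 0, 0], [0, 0, 0]],
    [0.34, [0, 0, 0], [0, 0, 0]],
  ],
)

```text
time_s: 7.4
tool_pos: [0.5075, -0.0521, 0.0548]
eef_rot: [0.68, -0.197, 0.678, 0.197]
ft_force: [1.1, -0.3, 5.4]
opening: 0.0298
```

step_arm(
  plan=[
    [0.34, [0, 0, 0], [0, 0, 0]],
    [0.34, [-0.5, 0, 0], [0, 0, 0]],
    [0.34, [-0.5, 0, 0], [0, 0, 0]],
    [0.34, [0, 0, 0], [0, 0, 0]],
  ],
)

```text
time_s: 7.8
tool_pos: [0.5065, -0.052, 0.0646]
eef_rot: [0.679, -0.197, 0.679, 0.197]
ft_force: [-0.2, 0.0, -1.0]
opening: 0.0298
```

```bash
python3 - <<'E'
from h import *
import pickle
P0,R,o=tool();print(P0,o["ft_force"],o["opening"]);p,d=viewer.grab_frame("wrist");cv2.imwrite("pics/w5.png",p[100:400,170:470])
E
```

```text
[ 0.5065 -0.052   0.0646] [-0.1617  0.0422 -1.0182] 0.02980061587742637
```

View pics/w5.png

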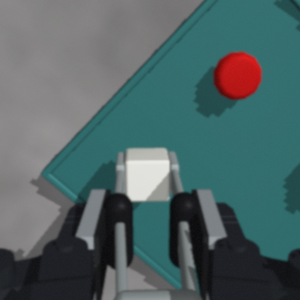

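Lump held between the tips (121 and 175) and lifted. Now to the white cup.

```bash
python3 - <<'E'
from h import *
go([.5065,-.052,.19],32,4)
go([.58,-.275,.1896],32,6)
E
```

```text
now [ 0.5064 -0.0521  0.0644] jaw yaw 32.37 turn -0.37 | rows 4 shift cm [-3.14, 0.0, 0.0] turn deg [0.09, -0.0, 0.0] q [-0.1853  0.408   1.8554 -0.0002  0.8783 -0.7503] t 7.85 open 0.029941437517950448
now [ 0.5064 -0.0521  0.0644] jaw yaw 32.37 turn -0.37 | rows 6 shift cm [-2.09, -3.8, -0.94] turn deg [0.06, -0.0, 0.0] q [-0.1853  0.408   1.8554 -0.0002  0.8783 -0.7503] t 7.85 open 0.029941437517950448
```

step_arm(
  plan=[
    [0.34, [-3.1, 0, 0], [0, 0, 0]],
    [0.34, [-4.7, 0, 0], [0, 0, 0]],
    [0.34, [-4.7, 0, 0], [0, 0, 0]],
    [0.34, [0, -2.9, -0.7], [0, 0, 0]],
    [0.34, [0, -2.9, -0.7], [0, 0, 0]],
    [0.34, [0, -2.9, -0.7], [0, 0, 0]],
    [0.34, [0, -2.9, -0.7], [0, 0, 0]],
    [0.34, [0, -2.9, -0.7], [0, 0, 0]],
    [0.34, [0, -2.9, -0.7], [0, 0, 0]],
    [0.34, [0, -2.9, -0.7], [0, 0, 0]],
    [0.34, [0, -2.5, -0.7], [0, 0, 0]],
    [0.34, [0, 0, 0], [0, 0, 0]],
  ],
)

```text
time_s: 9.05
tool_pos: [0.5821, -0.2781, 0.1884]
eef_rot: [0.679, -0.197, 0.679, 0.196]
ft_force: [0.0, 0.5, -0.9]
opening: 0.0304
```

step_arm(
  plan=[
    [0.34, [0, 0, 0], [0, 0, 0]],
    [0.34, [0, 0, 0], [0, 0, 0]],
    [0.34, [0, 0, 0], [0, 0, 0]],
  ],
)

```text
time_s: 9.35
tool_pos: [0.5809, -0.2733, 0.1891]
eef_rot: [0.679, -0.197, 0.679, 0.198]
ft_force: [-0.3, 0.2, -0.9]
opening: 0.0301
```

```bash
cat >> h.py <<'E'
def cup(name,col):
    """rim circle from the wrist depth: points 55..72 mm up, then least squares"""
    import pickle
    from scipy.optimize import least_squares
    P0,R,o=tool();p,d=viewer.grab_frame("wrist");cv2.imwrite(f"pics/{name}.png",p);pickle.dump((o,p,d),open(name+".pkl","wb"))
    c=cam("wrist",o);X=cloud(c,d);hsv=cv2.cvtColor(p,cv2.COLOR_BGR2HSV).astype(int);H,S,V=hsv[...,0],hsv[...,1],hsv[...,2]
    m=(S<60)&(V>110) if col=="white" else (H>100)&(H<125)&(S>90)
    m&=(X[...,2]>.061)&(X[...,2]<.07);Z=X[m];C0=np.array([.565,-.252 if col=="white" else .2378])
    Z=Z[np.abs(np.linalg.norm(Z[:,:2]-C0,axis=1)-.04)<.015]
    f=lambda q:np.linalg.norm(Z[:,:2]-q[:2],axis=1)-q[2]
    r=least_squares(f,[*C0,.04],loss="soft_l1",f_scale=.002)
    a=np.degrees(np.arctan2(*(Z[:,:2]-r.x[:2]).T[::-1]));print("n",len(Z),"centre,r",r.x,"rms",np.std(f(r.x)),"arc hist",np.histogram(a,8,(-180,180))[0],"tcp",P0,"tool frame",R.inv().apply(np.r_[r.x[:2],.065]-P0),"open",o["opening"])
E
python3 - <<'E'
from h import *
cup("w6","white")
E
```

```text
n 2133 centre,r [ 0.5668 -0.2572  0.0396] rms 0.001169986543141689 arc hist [307 307  86 238 263 294 323 315] tcp [ 0.5809 -0.2733  0.1891] tool frame [ 0.1241  0.021  -0.0032] open 0.030131397849161155
```

View pics/w6.png

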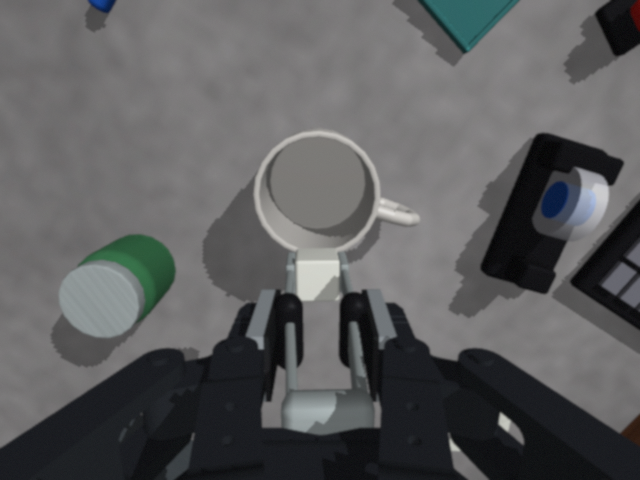

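Cup seen whole at (318,193), lump still held at (318,275). The circle fit gives centre (0.5668, -0.2572) and r 39.6 mm, matching the mid-wall 40 mm. Moving 2 cm over, then down.

step_arm(
  plan=[
    [0.34, [0, 1, -0.05], [0, 0, 0]],
    [0.34, [0, 1, -0.05], [0, 0, 0]],
    [0.34, [2, 0, 0], [0, 0, 0]],
    [0.34, [3, 0, 0], [0, 0, 0]],
    [0.34, [3, 0, 0], [0, 0, 0]],
    [0.34, [2.4, 0, 0], [0, 0, 0]],
    [0.34, [1.2, 0, 0], [0, 0, 0]],
    [0.34, [0, 0, 0], [0, 0, 0]],
    [0.34, [0, 0, 0], [0, 0, 0]],
  ],
)

```text
time_s: 10.3
tool_pos: [0.5703, -0.2582, 0.074]
eef_rot: [0.679, -0.197, 0.679, 0.197]
ft_force: [-0.1, 0.5, -0.9]
opening: 0.03
```

step_arm(
  plan=[
    [0.37, [0, 0, 0], [0, 0, 0]],
    [0.4, [0, 0, 0], [0, 0, 0]],
    [0.43, [0, 0, 0], [0, 0, 0]],
    [0.44, [0, 0, 0], [0, 0, 0]],
    [0.44, [0, 0, 0], [0, 0, 0]],
    [0.44, [0, 0, 0], [0, 0, 0]],
    [0.44, [0, 0, 0], [0, 0, 0]],
    [0.44, [-2, 0, 0], [0, 0, 0]],
    [0.44, [-3, 0, 0], [0, 0, 0]],
    [0.44, [-4, 0, 0], [0, 0, 0]],
    [0.44, [-3, 0, 0], [0, 0, 0]],
    [0.44, [0, 0, 0], [0, 0, 0]],
  ],
)

```text
time_s: 11.5
tool_pos: [0.5729, -0.2599, 0.1986]
eef_rot: [0.682, -0.2, 0.676, 0.195]
ft_force: [0.3, -0.2, 0.1]
opening: 0.0376
```

```bash
python3 - <<'E'
from h import *
c=cam("top");p,d=viewer.grab_frame("top");
P0,R,o=tool();pw,dw=viewer.grab_frame("wrist");cw=cam("wrist",o);X=cloud(cw,dw)
m=(np.linalg.norm(X[...,:2]-[.5668,-.2572],axis=-1)<.034)&(X[...,2]<.05);Z=X[m];hi=Z[Z[:,2]>.018]
print("floor z",np.median(Z[:,2]),"lump pts",len(hi),np.median(hi,0) if len(hi) else 0, np.percentile(Z[:,2],[5,50,90,98]))
cv2.imwrite("pics/w7.png",pw)
go([.5885,-.0008,.19],44,8)
E
```

```text
floor z 0.005269095986644545 lump pts 666 [ 0.5682 -0.26    0.025 ] [0.004  0.0053 0.0244 0.0258]
now [ 0.5701 -0.2584  0.194 ] jaw yaw 32.37 turn 11.63 | rows 8 shift cm [0.05, 2.42, 2.14] turn deg [-1.45, 0.01, 0.01] q [-0.493   0.4045  1.4497 -0.      1.2856 -1.0579] t 11.6 open 0.0375519758354419
```

View pics/w7.png

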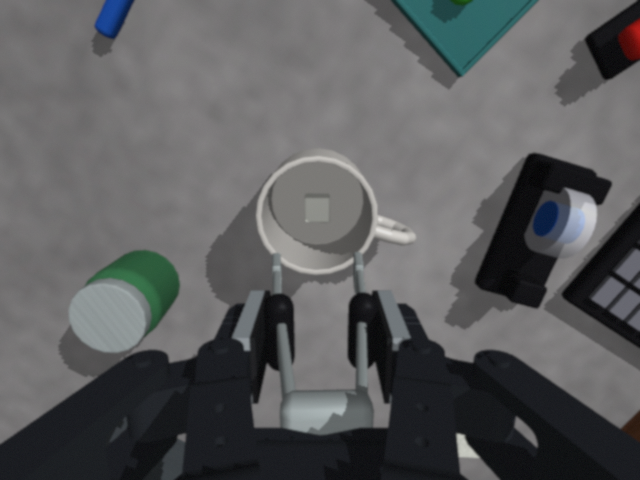

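White lump lies in the middle of the cup (318,208), 2–3 mm off centre, and the tongs are empty. Now the brown one.

step_arm(
  plan=[
    [0.44, [0.05, 2.42, 2.14], [-1.2, 0, 0]],
    [0.44, [0.05, 2.42, 2.14], [-1.2, 0, 0]],
    [0.44, [0.05, 2.42, 2.14], [-1.2, 0, 0]],
    [0.44, [0.05, 2.42, 2.14], [-1.2, 0, 0]],
    [0.44, [0.05, 2.42, 2.14], [-1.2, 0, 0]],
    [0.44, [0.05, 2.42, 2.14], [-1.2, 0, 0]],
    [0.44, [0.05, 2.42, 2.14], [-1.2, 0, 0]],
    [0.44, [0.05, 2.42, 2.14], [-1.2, 0, 0]],
    [0.44, [0, 0, 0], [0, 0, 0]],
    [0.44, [0, 0, 0], [0, 0, 0]],
    [0.44, [0, 0, 0], [0, 0, 0]],
    [0.44, [0, 0, 0], [0, 0, 0]],
  ],
)

```text
time_s: 12.8
tool_pos: [0.5917, -0.0021, 0.1886]
eef_rot: [0.66, -0.253, 0.661, 0.253]
ft_force: [0.0, -0.2, -0.5]
opening: 0.0377
```

```bash
python3 - <<'E'
from h import *
lump("w8","brown")
import pickle
o,p,d=pickle.load(open("w8.pkl","rb"));c=cam("wrist",o);X=cloud(c,d);q=o["eef_rot"];R=Ro.from_quat([q[1],q[2],q[3],q[0]])
T=(X-np.array(o["tool_pos"]))@R.as_matrix()
for b in((265,290),(348,372)):
    P=T[250:285,b[0]:b[1]].reshape(-1,3);P=P[(P[:,0]<.07)&(P[:,0]>.02)];print("tip max x",np.percentile(P[:,0],98),"med",np.median(P,0))
go([.5885,-.0008,.19],44,1)
E
```

```text
tcp [ 0.5917 -0.0021  0.1886]
low blob 717 [255.6806 136.3794] [0.5173 0.0074 0.0178]
698 px (321.5, 208.0) C [0.5887 0.001  0.026 ] z med 0.025945716874919533 sides 0.018793391868658627 0.02013358872981473 yaw mod90 41.88863350625128 | depthrect ((0.5890463590621948, 0.0003076894208788872), (0.018977338448166847, 0.019870782271027565), 40.154335021972656) | in tool [0.1626 0.0043 0.0001]
2174 px (461.76007080078125, 289.8511047363281) C [0.7175 0.0263 0.026 ] z med 0.03307442027814794 sides 0.08413939410097725 0.02787538372109014 yaw mod90 60.553165309766456 | depthrect ((0.7184571623802185, 0.025299109518527985), (0.08289757370948792, 0.024906134232878685), 67.24739837646484) | in tool [ 0.1625 -0.0629  0.1128]
tip max x 0.04511235297590559 med [ 0.0282  0.0072 -0.0206]
tip max x 0.04644012459662266 med [0.0306 0.0066 0.0159]
now [ 0.5918 -0.0022  0.1888] jaw yaw 41.88 turn 2.12 | rows 1 shift cm [-0.12, 0.32, -0.16] turn deg [-2.12, -0.04, -0.02] q [-0.0749  0.3645  1.5305 -0.0002  1.2473 -0.8057] t 12.85 open 0.03779003139001149
```

Brown: centre (0.5887, 0.001), height 26 mm, yaw 41.9° — the jaw is already at that yaw.

step_arm(
  plan=[
    [0.44, [2, 0.2, 0.1], [0, 0, 0]],
    [0.44, [2.8, 0.2, 0.1], [0, 0, 0]],
    [0.44, [2.8, 0, 0], [0, 0, 0]],
    [0.44, [2.8, 0, 0], [0, 0, 0]],
    [0.44, [1.8, 0, 0], [0, 0, 0]],
    [0.44, [0.9, 0, 0], [0, 0, 0]],
    [0.44, [0, 0, 0], [0, 0, 0]],
    [0.44, [0, 0, 0], [0, 0, 0]],
    [0.44, [0, 0, 0], [0, 0, 0]],
  ],
)

```text
time_s: 13.75
tool_pos: [0.5919, 0.003, 0.0595]
eef_rot: [0.661, -0.254, 0.659, 0.253]
ft_force: [-0.5, 0.4, -0.4]
opening: 0.0373
```

```bash
python3 - <<'E'
from h import *
P0,R,o=tool();L=np.array([.5888,.0007,.016]);print(P0,"lump in tool",R.inv().apply(L-P0))
E
```

```text
[0.5919 0.003  0.0595] lump in tool [ 0.0435  0.0005 -0.0039]
```

step_arm(
  plan=[
    [0.44, [0, 0, -0.2], [0, 0, 0]],
    [0.44, [0.5, 0, 0], [0, 0, 0]],
    [0.44, [0, 0, 0], [0, 0, 0]],
    [0.38, [0, 0, 0], [0, 0, 0]],
    [0.34, [0, 0, 0], [0, 0, 0]],
    [0.34, [0, 0, 0], [0, 0, 0]],
    [0.34, [0, 0, 0], [0, 0, 0]],
    [0.34, [0, 0, 0], [0, 0, 0]],
    [0.34, [0, 0, 0], [0, 0, 0]],
    [0.34, [-0.5, 0, 0], [0, 0, 0]],
    [0.34, [-0.5, 0, 0], [0, 0, 0]],
    [0.34, [0, 0, 0], [0, 0, 0]],
  ],
)

```text
time_s: 14.95
tool_pos: [0.5893, 0.0018, 0.0636]
eef_rot: [0.66, -0.253, 0.66, 0.253]
ft_force: [-0.2, -0.1, -0.0]
opening: 0.0301
```

```bash
python3 - <<'E'
from h import *
P0,R,o=tool();p,d=viewer.grab_frame("wrist");c=cam("wrist",o);X=cloud(c,d)
h=cv2.cvtColor(p,cv2.COLOR_BGR2HSV).astype(int);m=((h[...,0]<16)|(h[...,0]>172))&(h[...,1]>90)
for b in blobs(m,100):
    Z=X[b[0][:,1],b[0][:,0]];print(b[1],b[2],"top z",np.percentile(Z[:,2],90),"tool",np.median(R.inv().apply(Z-P0),0))
go([.56,.22,.19],41.9,6)
E
```

```text
1909 [213.1933 158.5778] top z 0.018794347675922328 tool [ 0.0458  0.0525 -0.0491]
2176 [319.1576 276.1939] top z 0.0363458078477089 tool [ 0.0282  0.0028 -0.0012]
2787 [588.0782 384.0818] top z 0.034563192833166195 tool [ 0.0303 -0.0556  0.1319]
372 [508.4247 425.0215] top z 0.1311636881594871 tool [ 0.0293 -0.0765  0.0918]
258 [453.9961 447.6783] top z 0.14815305221986888 tool [ 0.0292 -0.0903  0.0663]
now [0.5892 0.0019 0.0634] jaw yaw 41.97 turn -0.07 | rows 6 shift cm [-2.11, 3.03, 2.07] turn deg [0.01, -0.0, 0.0] q [-0.0685  0.4947  1.6805 -0.0002  0.9664 -0.8009] t 15.0 open 0.029763972948626424
```

Brown lump lifted (its top is now 36 mm up, between the tips). To the blue cup.

step_arm(
  plan=[
    [0.34, [-3.1, 0, 0], [0, 0, 0]],
    [0.34, [-4.7, 0, 0], [0, 0, 0]],
    [0.34, [-4.7, 0, 0], [0, 0, 0]],
    [0.34, [0, 2.36, 1.95], [0, 0, 0]],
    [0.34, [0, 2.36, 1.95], [0, 0, 0]],
    [0.34, [0, 2.36, 1.95], [0, 0, 0]],
    [0.34, [0, 2.36, 1.95], [0, 0, 0]],
    [0.34, [0, 2.36, 1.95], [0, 0, 0]],
    [0.34, [0, 2.36, 1.95], [0, 0, 0]],
    [0.34, [0, 2.36, 1.95], [0, 0, 0]],
    [0.34, [0, 0, 0], [0, 0, 0]],
    [0.34, [0, 0, 0], [0, 0, 0]],
  ],
)

```text
time_s: 16.2
tool_pos: [0.5797, 0.2164, 0.1876]
eef_rot: [0.659, -0.254, 0.66, 0.254]
ft_force: [0.3, 0.2, -1.3]
opening: 0.0301
```

step_arm(
  plan=[
    [0.34, [0, 0, 0], [0, 0, 0]],
    [0.34, [0, 0, 0], [0, 0, 0]],
    [0.34, [0, 0, 0], [0, 0, 0]],
  ],
)

```text
time_s: 16.5
tool_pos: [0.5804, 0.215, 0.1882]
eef_rot: [0.66, -0.253, 0.66, 0.253]
ft_force: [0.8, -0.5, -0.9]
opening: 0.0301
```

```bash
python3 - <<'E'
from h import *
cup("w9","blue")
E
```

```text
n 2419 centre,r [0.5559 0.2406 0.0393] rms 0.0011152273996819597 arc hist [300 294 291 310 304 314 310 296] tcp [0.5804 0.215  0.1882] tool frame [ 0.1232  0.0355 -0.0011] open 0.03005836879852378
```

Blue cup: full ring, centre (0.5559, 0.2406), r 39.3 mm.

step_arm(
  plan=[
    [0.34, [0, 1.7, 0.05], [0, 0, 0]],
    [0.34, [0, 1.7, 0.05], [0, 0, 0]],
    [0.34, [2, 0, 0], [0, 0, 0]],
    [0.34, [3, 0, 0], [0, 0, 0]],
    [0.34, [3, 0, 0], [0, 0, 0]],
    [0.34, [2.4, 0, 0], [0, 0, 0]],
    [0.34, [1.2, 0, 0], [0, 0, 0]],
    [0.34, [0, 0, 0], [0, 0, 0]],
    [0.34, [0, 0, 0], [0, 0, 0]],
  ],
)

```text
time_s: 17.45
tool_pos: [0.5586, 0.2427, 0.0729]
eef_rot: [0.66, -0.253, 0.66, 0.253]
ft_force: [-0.6, 0.4, -0.5]
opening: 0.0296
```

step_arm(
  plan=[
    [0.37, [0, 0, 0], [0, 0, 0]],
    [0.4, [0, 0, 0], [0, 0, 0]],
    [0.43, [0, 0, 0], [0, 0, 0]],
    [0.44, [0, 0, 0], [0, 0, 0]],
    [0.44, [0, 0, 0], [0, 0, 0]],
    [0.44, [0, 0, 0], [0, 0, 0]],
    [0.44, [0, 0, 0], [0, 0, 0]],
    [0.44, [-2, 0, 0], [0, 0, 0]],
    [0.44, [-3, 0, 0], [0, 0, 0]],
    [0.44, [-4, 0, 0], [0, 0, 0]],
    [0.44, [-3, 0, 0], [0, 0, 0]],
    [0.44, [0, 0, 0], [0, 0, 0]],
  ],
)

```text
time_s: 18.65
tool_pos: [0.5616, 0.2432, 0.1975]
eef_rot: [0.664, -0.253, 0.657, 0.253]
ft_force: [1.6, 0.9, 0.1]
opening: 0.0376
```

step_arm(
  plan=[
    [0.44, [0, 0, 0], [0, 0, 0]],
    [0.44, [0, 0, 0], [0, 0, 0]],
  ],
)

```text
time_s: 18.85
tool_pos: [0.5572, 0.2416, 0.1909]
eef_rot: [0.659, -0.253, 0.661, 0.253]
ft_force: [0.9, 0.2, -0.7]
opening: 0.0378
```

```bash
python3 - <<'E'
from h import *
P0,R,o=tool();pw,dw=viewer.grab_frame("wrist");cw=cam("wrist",o);X=cloud(cw,dw)
m=(np.linalg.norm(X[...,:2]-[.5559,.2406],axis=-1)<.034)&(X[...,2]<.05);Z=X[m];hi=Z[Z[:,2]>.018]
print("lump pts",len(hi),np.median(hi,0), np.percentile(Z[:,2],[5,50,90,98]))
q=tool()[1];T=(X-P0)@R.as_matrix()
for b in((265,290),(348,372)):
    P=T[250:285,b[0]:b[1]].reshape(-1,3);P=P[(P[:,0]<.07)&(P[:,0]>.02)];print("tip",np.percentile(P[:,0],98),np.median(P,0))
H=T[395:425,290:360].reshape(-1,3);H=H[H[:,0]<0];print("head",np.median(H,0))
go([.4815,.3770,.19],8,7)
E
```

```text
lump pts 673 [0.5582 0.2419 0.025 ] [0.004  0.0053 0.0244 0.0258]
tip 0.04534229458538708 [ 0.0286  0.0069 -0.0196]
tip 0.046111774226366586 [0.0301 0.0066 0.0167]
head [-0.0644  0.0071  0.0004]
now [0.5571 0.2415 0.1905] jaw yaw 41.97 turn -33.97 | rows 7 shift cm [0.01, 2.25, -0.07] turn deg [4.85, -0.03, -0.0] q [ 0.3395  0.3848  1.4922 -0.      1.2679 -0.3929] t 18.9 open 0.03735773406789439
```

Brown lump is in the blue cup, 2–3 mm off centre. Returning to the stand.

step_arm(
  plan=[
    [0.44, [0, 2.25, -0.07], [4.85, 0, 0]],
    [0.44, [0, 2.25, -0.07], [4.85, 0, 0]],
    [0.44, [0, 2.25, -0.07], [4.85, 0, 0]],
    [0.44, [0, 2.25, -0.07], [4.85, 0, 0]],
    [0.44, [0, 2.25, -0.07], [4.85, 0, 0]],
    [0.44, [0, 2.25, -0.07], [4.85, 0, 0]],
    [0.44, [0, 2.25, -0.07], [4.85, 0, 0]],
    [0.44, [0, 0, 0], [0, 0, 0]],
    [0.44, [0, 0, 0], [0, 0, 0]],
    [0.44, [0, 0, 0], [0, 0, 0]],
    [0.44, [0, 0, 0], [0, 0, 0]],
  ],
)

```text
time_s: 20.0
tool_pos: [0.4827, 0.3765, 0.1918]
eef_rot: [0.705, -0.05, 0.706, 0.049]
ft_force: [-0.1, 0.0, -0.4]
opening: 0.038
```

```bash
python3 - <<'E'
from h import *
P0,R,o=tool();p,d=viewer.grab_frame("wrist");X=cloud(cam("wrist",o),d)
m=np.zeros(d.shape,bool);m[150:250,240:400]=1
Z=X[m&(X[...,2]>.022)&(X[...,2]<.045)];r=cv2.minAreaRect(Z[:,:2].astype(np.float32));print(r,"stand in tool",R.inv().apply(np.r_[r[0],0.004]-P0))
go([.481,.3775,.06],8,5)
E
```

```text
((0.4795186519622803, 0.3775470554828644), (0.07385717332363129, 0.040569525212049484), 9.193809509277344) stand in tool [ 0.1878  0.0017 -0.0028]
now [0.4828 0.3766 0.1919] jaw yaw 7.98 turn 0.02 | rows 5 shift cm [2.64, 0.02, -0.03] turn deg [-0.0, -0.01, 0.01] q [ 0.5936  0.3891  1.4812 -0.0003  1.272   0.4544] t 20.05 open 0.037190698186828644
```

step_arm(
  plan=[
    [0.44, [2, 0.1, -0.1], [0, 0, 0]],
    [0.44, [2.8, 0, 0], [0, 0, 0]],
    [0.44, [2.8, 0, 0], [0, 0, 0]],
    [0.44, [2.5, 0, 0], [0, 0, 0]],
    [0.44, [2, 0, 0], [0, 0, 0]],
    [0.44, [1.2, 0, 0], [0, 0, 0]],
    [0.44, [0.3, 0, 0], [0, 0, 0]],
    [0.44, [0, 0, 0], [0, 0, 0]],
    [0.44, [0, 0, 0], [0, 0, 0]],
  ],
)

```text
time_s: 20.95
tool_pos: [0.4823, 0.3788, 0.0573]
eef_rot: [0.706, -0.049, 0.705, 0.05]
ft_force: [-0.6, -0.2, -0.5]
opening: 0.0376
```

Inside the pocket with no contact; about 5 mm more to the floor.

step_arm(
  plan=[
    [0.44, [0.3, 0, 0], [0, 0, 0]],
    [0.44, [0.2, 0, 0], [0, 0, 0]],
    [0.44, [0, 0, 0], [0, 0, 0]],
    [0.44, [0, 0, 0], [0, 0, 0]],
  ],
)

```text
time_s: 21.35
tool_pos: [0.4817, 0.3786, 0.0516]
eef_rot: [0.706, -0.049, 0.705, 0.05]
ft_force: [-0.1, 0.5, 0.4]
opening: 0.0372
```

step_arm(
  plan=[
    [0.44, [0.1, 0, 0], [0, 0, 0]],
    [0.47, [0, 0, 0], [0, 0, 0]],
    [0.5, [0, 0, 0], [0, 0, 0]],
    [0.53, [0, 0, 0], [0, 0, 0]],
    [0.6, [0, 0, 0], [0, 0, 0]],
    [0.7, [0, 0, 0], [0, 0, 0]],
    [0.8, [0, 0, 0], [0, 0, 0]],
    [0.8, [0, 0, 0], [0, 0, 0]],
    [0.8, [0, 0, 0], [0, 0, 0]],
    [0.8, [-0.5, 0, 0], [0, 0, 0]],
    [0.8, [-1, 0, 0], [0, 0, 0]],
    [0.8, [-2, 0, 0], [0, 0, 0]],
  ],
)

```text
time_s: 22.55
tool_pos: [0.4805, 0.3778, 0.0849]
eef_rot: [0.704, -0.05, 0.706, 0.049]
ft_force: [-0.3, 0.3, 0.2]
opening: 0.0684
```

step_arm(
  plan=[
    [0.8, [-3, 0, 0], [0, 0, 0]],
    [0.8, [-4, 0, 0], [0, 0, 0]],
    [0.8, [-4, 0, 0], [0, 0, 0]],
    [0.8, [-4, 0, 0], [0, 0, 0]],
    [0.8, [0, 0, 0], [0, 0, 0]],
    [0.8, [0, 0, 0], [0, 0, 0]],
    [0.8, [0, 0, 0], [0, 0, 0]],
    [0.8, [0, 0, 0], [0, 0, 0]],
  ],
)

```text
time_s: 23.35
tool_pos: [0.4804, 0.3778, 0.2336]
eef_rot: [0.704, -0.05, 0.706, 0.049]
ft_force: [-0.4, -1.0, 0.4]
opening: 0.0684
```

```bash
python3 - <<'E'
from h import *
P0,R,o=tool();print(P0);p,d=viewer.grab_frame("wrist");cv2.imwrite("pics/w10.png",p);X=cloud(cam("wrist",o),d)
near=np.linalg.norm(X[...,:2]-[.4795,.3775],axis=-1)<.06
for a,b in((.055,.08),(.09,.13)):
    Z=X[near&(X[...,2]>a)&(X[...,2]<b)];print(len(Z),"z95",np.percentile(Z[:,2],95),cv2.minAreaRect(Z[:,:2].astype(np.float32)))
p,d=viewer.grab_frame("top");cv2.imwrite("pics/top1.png",p)
a=np.load("top0.npz")["p"];df=(cv2.absdiff(a,p).max(2)>50)
for b in blobs(df,12): print("changed",b[1],b[2].round())
E
```

```text
[0.4804 0.3778 0.2336]
638 z95 0.07591801982018866 ((0.4789692759513855, 0.3786070942878723), (0.041426967829465866, 0.027597052976489067), 8.398555755615234)
807 z95 0.1175165299721928 ((0.4787702262401581, 0.3787042200565338), (0.02633834443986416, 0.014428135007619858), 8.56535816192627)
changed 4216 [ 88. 261.]
changed 20 [ 31. 224.]
changed 78 [330. 229.]
changed 159 [ 31. 256.]
changed 24 [109. 239.]
changed 66 [232. 244.]
changed 73 [353. 262.]
changed 353 [ 82. 282.]
changed 36 [ 78. 298.]
changed 42 [ 87. 300.]
changed 33 [ 69. 311.]
changed 75 [ 82. 311.]
changed 12788 [101. 413.]
changed 36 [ 76. 324.]
changed 290 [ 88. 338.]
changed 335 [569. 357.]
changed 40 [100. 362.]
changed 230 [ 11. 386.]
changed 113 [577. 363.]
changed 76 [536. 364.]
changed 1223 [548. 385.]
changed 123 [581. 368.]
changed 120 [586. 372.]
changed 34 [542. 371.]
changed 123 [589. 377.]
changed 42 [546. 376.]
changed 228 [ 11. 403.]
changed 13 [614. 382.]
changed 40 [610. 388.]
changed 13 [612. 393.]
changed 35 [597. 396.]
changed 124 [564. 404.]
changed 854 [613. 421.]
changed 24 [598. 402.]
changed 45 [610. 405.]
changed 23 [584. 405.]
changed 76 [564. 409.]
changed 24 [588. 409.]
changed 57 [567. 414.]
changed 17 [571. 419.]
changed 12 [588. 420.]
changed 15 [579. 422.]
changed 21 [ 46. 456.]
changed 637 [ 44. 472.]
changed 15 [353. 476.]
changed 24 [347. 478.]
```

View pics/w10.png

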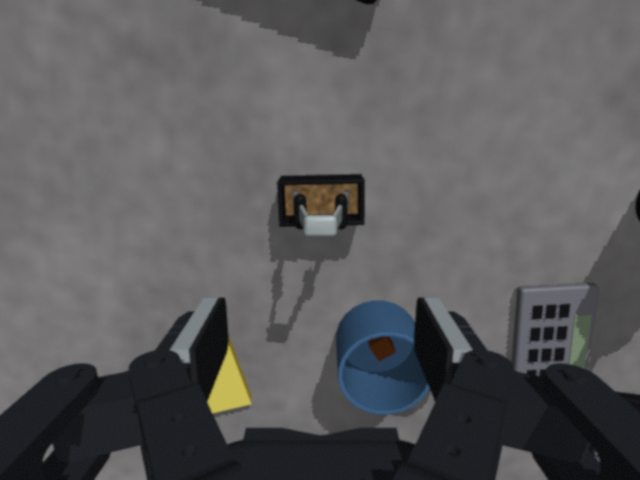

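View pics/top1.png

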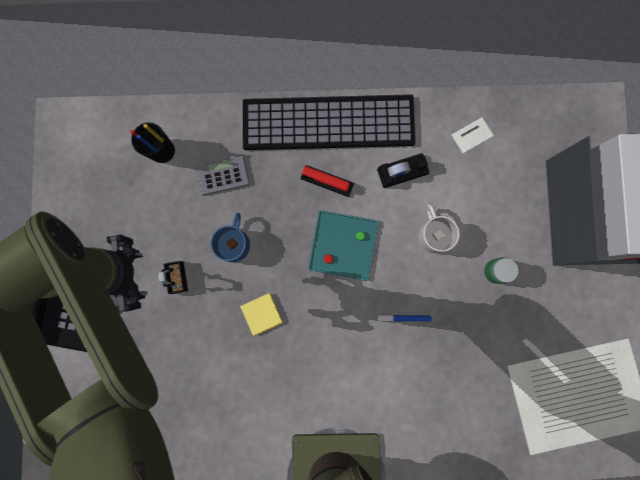

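The wrist view shows the tongs upright in the stand (318,200) and the brown lump in the blue cup (382,348). The top view shows both lumps in their cups ((232,244) and (438,235)). The mints are on the dish, nothing else has moved, and the arm is clear.

```bash
python3 -c "
from plant import ticket
print(ticket.close_job())"
```

```text
the job is handed in; nothing more can be done
None
```

The job is done and handed in at about 23.5 s of the 61 s allowed. I took the tongs from the stand, put the white lump in the white cup and then the brown lump in the blue cup. After that I stood the tongs back in their stand and raised the arm clear.

**Last checks:**
- **Lumps:** each lies flat on its cup's floor, 2–3 mm from the cup's centre. I measured both by depth just after release, and the final top view shows both in place.
- **Tongs:** they stand upright about 1 mm from the stand's middle. Their top is at 117 mm, the height they stood at when first measured.
- **Everything else:** comparing the top view before and after shows no visible shift of the mints, cups or bystanders. The only other changes were the arm, its shadow and the lumps.

**What disagreed:**
- **Jaw yaw:** I first took the stand's short side for its long side. I caught this in the first wrist picture, before touching anything.
- **Arm settling:** the arm stopped about 4 mm high, and the first reading over the white lump came before it had settled. I corrected both before squeezing.
- **Lump grip:** the opening read 30 mm on a lump instead of the stated 32 mm, but both lumps held.

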